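# Seat the orange screw pot in its dished stand

## Task

Pick up the screw pot with the orange lid and lower it right down into the hollow of the brown wooden stand before letting go, so that its rounded base sits fully home and it stands upright there. Leave the other pots standing where they are.

Things in the scene. Friction and masses are not known exactly. Their poses are not given: they have to be found in the camera images.
- pot_orange_center (a point): Centre of the orange-lidded screw pot: a round upright pot 44 mm in diameter and 74 mm tall, white, its lid orange (the top 22 mm, as wide as the pot), with a grey rounded base that narrows over its lowest 16 mm to a flat 28 mm across, on which it stands on the desk. 80 to 170 g, heavier low down. The point lies on the axis half-way up, 37 mm above the underside; z points up to the lid.
- stand_hollow (a point): Centre of the flat floor of the hollow in the lacquered brown wooden stand, like a low egg cup 54 mm tall, fixed to the desk. The floor is 40 mm above the desk, about 41 mm across; the wall (4 mm thick) flares in a cone to the open rim 14 mm higher, about 68 mm across inside, 77 mm outside. z is up. A seated pot rests with its underside on this floor; fingers holding it at or above its centre clear the rim.
- pot_blue_center (a point): Centre of the blue-lidded screw pot: a round upright pot 44 mm in diameter and 74 mm tall, white, its lid blue (the top 22 mm, as wide as the pot), with a grey rounded base that narrows over its lowest 16 mm to a flat 28 mm across, on which it stands on the desk. 80 to 170 g, heavier low down. The point lies on the axis half-way up, 37 mm above the underside; z points up to the lid. A bystander.
- pot_green_center (a point): Centre of the green-lidded screw pot: a round upright pot 44 mm in diameter and 74 mm tall, white, its lid green (the top 22 mm, as wide as the pot), with a grey rounded base that narrows over its lowest 16 mm to a flat 28 mm across, on which it stands on the desk. 80 to 170 g, heavier low down. The point lies on the axis half-way up, 37 mm above the underside; z points up to the lid. A bystander.

How it is judged:
On the way, in this order (a step that is already met when the one before it is completed fails the run):
1. the orange pot is lifted clear of the desk by the gripper (height (world z) of pot_orange_center above 0.067 m and contact force between the fingers and pot_orange above 0.5 N), for 0.1 s.
2. still held, the orange pot is lowered into the hollow, its underside less than 10 mm above the floor (horizontal distance between pot_orange_center and stand_hollow below 0.015 m and z of pot_orange_center in the frame of stand_hollow below 0.047 m and contact force between the fingers and pot_orange above 0.5 N), for 0.1 s.
At the end, for the whole second after the job is handed in: The orange pot rests in the hollow of the stand, its axis within 10 mm of the hollow's centre, its underside within 5 mm of the hollow's floor, upright within 10 degrees, at rest; the blue and green pots stand upright (10 degrees) within 30 mm of where they started (horizontal distance between pot_orange_center and stand_hollow below 0.01 m and z of pot_orange_center in the frame of stand_hollow between 0.032 and 0.042 m and angle between each of pot_orange_center, pot_blue_center, pot_green_center's own z axis and vertical below 0.175 rad and linear speed of pot_orange below 0.02 m/s and distance of each of pot_blue_center, pot_green_center from where it was at the start of the episode below 0.03 m); the robot touches nothing.
It fails at once if the blue pot is knocked over or moved more than 30 mm (distance of pot_blue_center from where it was at the start of the episode above 0.03 m or angle between pot_blue_center's own z axis and vertical above 0.5 rad).
It fails at once if the green pot is knocked over or moved more than 30 mm (distance of pot_green_center from where it was at the start of the episode above 0.03 m or angle between pot_green_center's own z axis and vertical above 0.5 rad).
It also fails if it takes over 35 s, if anything falls off the work surface, if the arm or the gripper's body presses on something with over 40 N, if the wrist force passes 120 N, or if a joint passes its speed limit or range.

## Robot

A 6-joint arm with a two-finger parallel gripper is mounted at the origin on the work surface. World frame = base frame: x ahead of the robot, y to its left, z up, the work surface at z = 0. Lengths are in m, angles in rad, forces in N, time in s.
With the tool pointing down it reaches from about 0.275 to 0.85 m from the base axis. Payload 19 kg.
Tool frame: the origin (TCP) lies midway between the tips of the shut fingers; the grasp point (between the pads) lies 19 mm behind it (r.grasp_offset is the distance from the TCP to the grasp point, in m); z points along the fingers, y is the line along which they close (so a half turn about z gives the same grasp; the last joint's range is limited). The gripper opens to 85 mm and grips with 20 to 120 N. Pads are 22 mm wide; open, the fingers measure 114 mm over their backs; the gripper's body (76 mm by 85 mm) begins 54 mm behind the grasp point. The pads swing forward as they close: fully open they stand 13 mm farther back than shut.
Start: joints at [-1.472, 0.15, 1.437, -0, 1.554, -0.134], TCP at [0.133, -0.559, 0.231] pointing down, gripper open.
Joint ranges: [-2.8, 2.8], [-0.68, 2.1], [0.12, 2.68], [-1.39, 4.53], [0.16, 2.79], [-2.81, 2.81]. Speed limits (rad/s): [1.89, 1.89, 2.22, 3.01, 3.01, 3.01].

## Interface

Orientations are given as a unit quaternion [x, y, z, w].
In Python, from plant import r gives the robot as it stands.
- The arm moves only by the tool drive_tool, never from a script. Its argument "plan" is a list of rows, each a list of 2 entries, a list of its own where there are three numbers: the shift along the world's x, y, z in cm, then the turn, a rotation vector about the world's x, y, z in degrees. In form: [[[x, y, z], [ax, ay, az]], ...]. A call has 1 to 5 rows; each row is the pose to reach, as a shift and turn from the pose commanded when the call began; what a row does not reach only later rows make up. A row lasts 1/12 s, in which the tool goes at most 41.7 mm and 7.16 degrees, less where a joint would pass 70% of its speed; a pose out of reach is approached as far as the arm can. A call with a gripper value outside its range is refused whole. "claw" is the opening, from -1 (shut) to 1 (fully open), so that 0 is half open, set as the call begins (left out, the last holds). The fingers move at their own pace and stop on an object; the grip force is fixed at half the most. Time passes only in rows, so rows that repeat a pose let the fingers close. It gives the time, the measured TCP pose, the force, the opening and the grip force at its end, in the units of the state.
- r.read_state(): the state, without advancing time (a new reading comes with each control period).
- r.camera(name): name is "scene" or "side" or "wrist"; returns a dict with "image" (384x512x3 uint8, red, green, blue), "mtx" (3x3 intrinsics, pixels), "T" (4x4, takes a point from camera to world coordinates). Camera axes: x right, y up, looking along -z (the intrinsics and any distortion apply to the point x, -y, -z); pixel columns grow to the right and rows downward; lengths in m; the calibration is good to about 2 mm. A picture is of the moment at which its call begins. There is no depth.
- r.job_done(): hands the job in; it is judged then, once.
The state is a dict: "t": time; "qpos": joint angles; "qd": joint speeds; "tau": joint torques, N m; "ee_pos": TCP position; "tcp_rot": TCP orientation; "ft_force": force on the tool from outside, world axes, zero at the start; "moment": the same for the moment, N m; "grip_width": finger opening in m; "grasp_force": force on a finger pad.
Only numpy, scipy, OpenCV 4.12 (cv2) and the standard library are available. Lean on these libraries where they do the work, as an engineer would, in place of code of your own. Each camera call takes 0.05 s, during which the arm holds its last target. There are 200 camera calls.

## Working session

There is one attempt and no reset: what is moved stays moved. The work goes in short steps, Python scripts to look and compute and a tool call to move; the robot and the scene stay as the last step left them, time stands still between calls to the robot, and variables do not carry over. Pictures are saved under pics/ and viewed, at most 10 in all, crops included, and the job is handed in when it is done.

Besides the shell and the picture viewer there is one more tool, called after "Request:" by a JSON object that holds its "method" and its "body", one argument or row to a line. drive_tool: Moves the arm, as the interface text tells. Its arguments: {"type":"object","properties":{"plan":{"type":"array","items":{"type":"array"}},"claw":{"type":"number"}},"required":["plan"]}

```bash
mkdir -p pics; ls; python3 - <<'E'
from plant import r
import cv2,numpy as np,pickle
d={n:r.camera(n) for n in("scene","side","wrist")}
pickle.dump(d,open("d0.pkl","wb"))
a=np.hstack([cv2.resize(d[n]["image"],(400,300)) for n in("scene","side")])
b=np.hstack([cv2.resize(d["wrist"]["image"],(400,300)),np.zeros((300,400,3),np.uint8)])
cv2.imwrite("pics/a.png",cv2.cvtColor(np.vstack([a,b]),cv2.COLOR_RGB2BGR))
for n in d: print(n,d[n]["T"].round(3).tolist(),d[n]["mtx"].round(1).tolist(), [k for k in d[n]])
s=r.read_state();print(s["t"],s["ee_pos"],s["tcp_rot"],s["grip_width"])
E
```

```text
pics
scene [[-0.746, -0.573, 0.34, 0.807], [0.666, -0.642, 0.379, 0.278], [0.001, 0.509, 0.861, 0.728], [0.0, 0.0, 0.0, 1.0]] [[386.8, 0.0, 254.4], [0.0, 386.8, 187.9], [0.0, 0.0, 1.0]] ['image', 'mtx', 'T']
side [[-0.93, 0.196, -0.31, 0.222], [-0.367, -0.476, 0.799, 0.788], [0.009, 0.857, 0.515, 0.593], [0.0, 0.0, 0.0, 1.0]] [[476.1, 0.0, 265.1], [0.0, 476.1, 200.5], [0.0, 0.0, 1.0]] ['image', 'mtx', 'T']
wrist [[0.231, 0.926, 0.299, 0.21], [-0.973, 0.22, 0.069, -0.541], [-0.002, -0.307, 0.952, 0.374], [0.0, 0.0, 0.0, 1.0]] [[337.1, 0.0, 259.8], [0.0, 337.1, 188.0], [0.0, 0.0, 1.0]] ['image', 'mtx', 'T']
0.15 [ 0.13261135 -0.55932977  0.23085304] [ 9.93234237e-01  1.16127324e-01  1.45179171e-05 -4.40777291e-04] 0.08530202396546512
```

View pics/a.png

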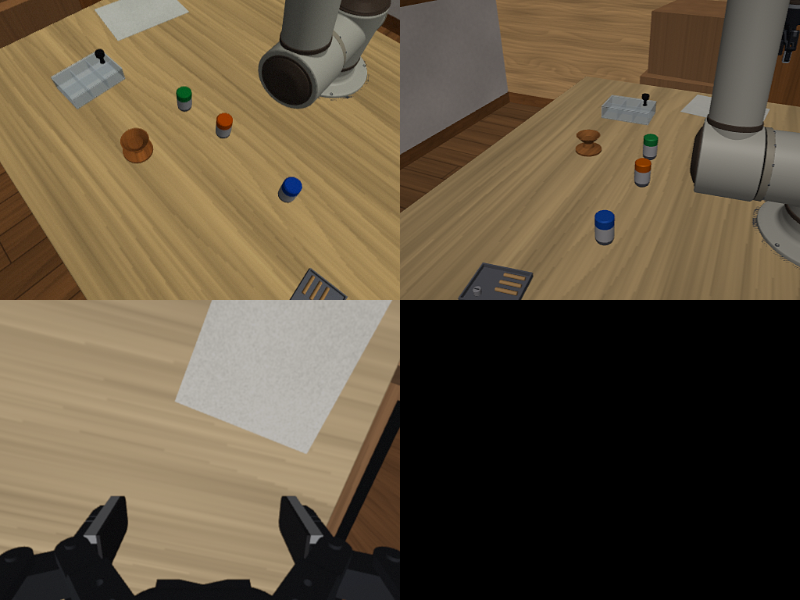

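The scene view shows the orange pot at about (224,122)/400-wide, green (184,93), blue (291,187) and the stand (136,145). The side view shows orange (242,170), green (250,145), blue (204,225) and the stand (188,140). Next I'll triangulate these.

```bash
cat > h.py <<'E'
import numpy as np,cv2
def ray(c,u,v):
    K=c["mtx"];d=np.array([(u-K[0,2])/K[0,0],-(v-K[1,2])/K[1,1],-1.]);d=c["T"][:3,:3]@d
    return c["T"][:3,3],d/np.linalg.norm(d)
def tri(rs):
    A=sum(np.eye(3)-np.outer(d,d) for o,d in rs);b=sum((np.eye(3)-np.outer(d,d))@o for o,d in rs)
    p=np.linalg.solve(A,b);return p,max(np.linalg.norm(np.cross(p-o,d)) for o,d in rs)
def plane(c,u,v,z):
    o,d=ray(c,u,v);return o+d*(z-o[2])/d[2]
HSV={"orange":((5,200,120),(14,255,255)),"green":((55,120,40),(85,255,255)),"blue":((105,150,60),(125,255,255))}
def blob(c,name,roi=None,lim=None):
    h=cv2.cvtColor(c["image"],cv2.COLOR_RGB2HSV);m=cv2.inRange(h,*(lim or HSV[name]))
    if roi: z=np.zeros_like(m);x0,y0,x1,y1=roi;z[y0:y1,x0:x1]=m[y0:y1,x0:x1];m=z
    cs=cv2.findContours(m,cv2.RETR_EXTERNAL,cv2.CHAIN_APPROX_NONE)[0]
    return max(cs,key=cv2.contourArea)
E
python3 - <<'E'
import pickle;from h import *
d=pickle.load(open("d0.pkl","rb"))
R={"orange":[(264,130,310,185),(295,195,325,245)],"green":[(215,100,260,145),(300,160,340,205)],"blue":[(345,215,400,265),(245,260,290,320)]}
for k in R:
    rs=[]
    for n,roi in zip(("scene","side"),R[k]):
        ct=blob(d[n],k,roi);x,y,w,h=cv2.boundingRect(ct);print(k,n,x,y,w,h,cv2.contourArea(ct))
        rs.append(ray(d[n],x+w/2-.5,y+h/2-.5))
    print(tri(rs))
for n,p in (("scene",(175,185)),("side",(240,180))):
    im=d[n]["image"];print(cv2.cvtColor(im,cv2.COLOR_RGB2HSV)[p[1]-25:p[1]+25:6,p[0]-4:p[0]+5:8].tolist())
a=d["scene"]["image"][150:220,130:220];b=d["side"]["image"][150:220,200:290]
o=np.hstack([cv2.resize(q,None,fx=4.4,fy=4.4,interpolation=2) for q in(a,b)])
cv2.imwrite("pics/b.png",o[...,::-1])
E
```

```text
orange scene 279 145 19 16 226.0
orange side 302 202 19 12 151.5
(array([ 0.43702168, -0.0296962 ,  0.07118979]), np.float64(0.001103756459243102))
green scene 226 111 19 20 272.0
green side 312 171 18 17 221.0
(array([ 0.45768565, -0.17698957,  0.06025098]), np.float64(0.001319124218135598))
blue scene 363 227 24 25 393.0
blue side 250 269 24 25 491.5
(array([0.45005521, 0.21420718, 0.06244445]), np.float64(0.001335575077367225))
[[[19, 118, 167], [19, 120, 157]], [[14, 189, 105], [14, 206, 83]], [[13, 187, 105], [12, 195, 81]], [[13, 195, 106], [13, 192, 93]], [[14, 195, 106], [13, 191, 103]], [[13, 205, 91], [13, 213, 60]], [[14, 197, 115], [14, 203, 132]], [[13, 189, 124], [13, 188, 138]], [[15, 152, 89], [16, 155, 97]]]
[[[18, 105, 131], [18, 105, 139]], [[18, 105, 136], [18, 105, 134]], [[13, 181, 111], [14, 181, 114]], [[14, 173, 106], [14, 177, 108]], [[13, 175, 86], [14, 177, 92]], [[13, 173, 84], [14, 179, 100]], [[14, 177, 114], [14, 181, 100]], [[13, 172, 104], [13, 174, 117]], [[18, 105, 139], [19, 105, 146]]]
```

View pics/b.png

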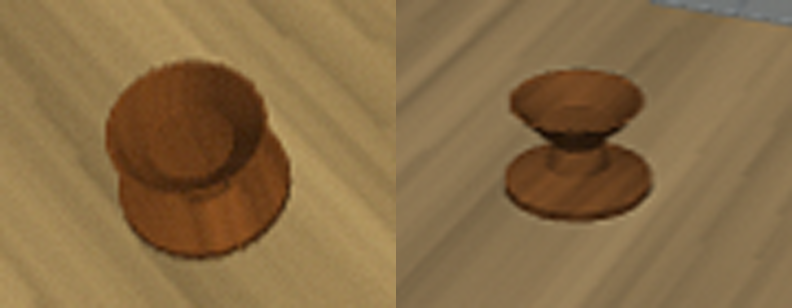

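The crop shows the stand's rim ellipse centred near (172.5,178.4) in the scene view and (241,173.5) in the side view.

```bash
python3 - <<'E'
import pickle;from h import *
d=pickle.load(open("d0.pkl","rb"))
print(tri([ray(d["scene"],172.5,178.4),ray(d["side"],241,173.4)]))
print(plane(d["scene"],172.5,178.4,.054),plane(d["side"],241,173.4,.054))
E
```

```text
(array([ 0.64981672, -0.15111884,  0.04964764]), np.float64(0.00039231173256726976))
[ 0.651114   -0.14801494  0.054     ] [ 0.64629751 -0.14416773  0.054     ]
```

Request:
{"method": "drive_tool", "body": {
  "plan": [
    [[2,3.5,0],[0,0,0]],
    [[4,7,0],[0,0,0]],
    [[6,10.4,0],[0,0,0]],
    [[8,14,0],[0,0,0]],
    [[10,17.4,0],[0,0,0]]
  ],
  "claw": 1
}}

```text
t: 0.57
ee_pos: [0.233, -0.3835, 0.231]
tcp_rot: [0.993, 0.116, 0.0, -0.0]
ft_force: [1.5, -0.2, -0.0]
grip_width: 0.0854
grasp_force: 0.0
```

Request:
{"method": "drive_tool", "body": {
  "plan": [
    [[2,3.5,0],[0,0,0]],
    [[4,7,0],[0,0,0]],
    [[6,10.4,0],[0,0,0]],
    [[8,14,0],[0,0,0]],
    [[10,17.4,0],[0,0,0]]
  ]
}}

```text
t: 0.98
ee_pos: [0.3329, -0.2094, 0.2313]
tcp_rot: [0.993, 0.116, 0.0, 0.0]
ft_force: [0.7, -0.4, -0.4]
grip_width: 0.0854
grasp_force: 0.0
```

Request:
{"method": "drive_tool", "body": {
  "plan": [
    [[2,3.5,0],[0,0,0]],
    [[4,7,0],[0,0,0]],
    [[6,10.4,0],[0,0,0]],
    [[8,14,0],[0,0,0]],
    [[10,18,0],[0,0,0]]
  ]
}}

```text
t: 1.4
ee_pos: [0.4318, -0.0322, 0.2313]
tcp_rot: [0.993, 0.116, 0.0, 0.0]
ft_force: [1.3, -1.1, 0.5]
grip_width: 0.0854
grasp_force: 0.0
```

Request:
{"method": "drive_tool", "body": {
  "plan": [
    [[0.3,0,0],[0,0,0]],
    [[0.3,0,0],[0,0,0]],
    [[0.3,0,0],[0,0,0]]
  ]
}}

```text
t: 1.65
ee_pos: [0.4341, -0.0342, 0.231]
tcp_rot: [0.993, 0.117, -0.0, -0.0]
ft_force: [0.3, -0.3, -0.2]
grip_width: 0.085
grasp_force: 0.0
```

```bash
python3 - <<'E'
from h import *;from plant import r;import pickle
c=r.camera("wrist");pickle.dump(c,open("w1.pkl","wb"));s=r.read_state();print(s["t"],s["ee_pos"],s["tcp_rot"])
cv2.imwrite("pics/c.png",c["image"][...,::-1])
ct=blob(c,"orange");print(cv2.boundingRect(ct),cv2.contourArea(ct),cv2.minEnclosingCircle(ct))
(u,v),_=cv2.minEnclosingCircle(ct);print(plane(c,u,v,.074))
E
```

```text
1.7 [ 0.43388734 -0.03485354  0.2311017 ] [ 9.93264494e-01  1.15868768e-01 -2.69506812e-04 -6.25946345e-06]
(265, 142, 15, 42) 23.5 ((266.0, 162.5), 20.52447509765625)
[ 0.44159917 -0.03767848  0.074     ]
```

View pics/c.png

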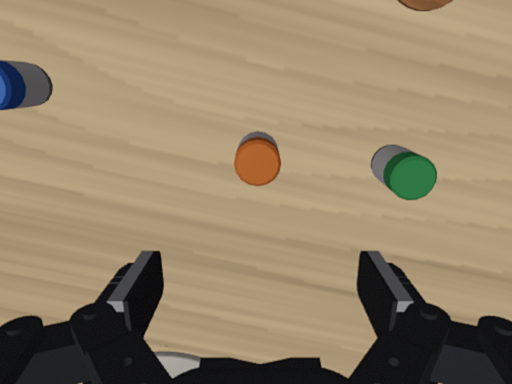

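The wrist view shows the lid disc at about (258,162), with green and blue clear of the fingers. I'll widen the mask, then lower the arm partway for the second view.

```bash
python3 - <<'E'
from h import *;import pickle
c=pickle.load(open("w1.pkl","rb"))
h=cv2.cvtColor(c["image"],cv2.COLOR_RGB2HSV);print(h[162,235:285:6].tolist(),h[135:190:6,258].tolist())
L=((5,170,100),(16,255,255))
ct=blob(c,"orange",(200,110,320,210),L);print(cv2.boundingRect(ct),cv2.contourArea(ct),cv2.fitEllipse(ct))
(u,v),ax,_=cv2.fitEllipse(ct);print(plane(c,u,v,.074))
E
```

```text
[[12, 197, 163], [12, 187, 175], [13, 188, 174], [12, 186, 174], [12, 188, 174], [12, 190, 173], [12, 190, 173], [12, 191, 168], [19, 74, 185]] [[165, 6, 92], [12, 198, 151], [13, 189, 174], [13, 186, 174], [12, 185, 174], [12, 188, 174], [12, 189, 173], [12, 190, 173], [12, 191, 171], [18, 73, 184]]
(235, 139, 46, 47) 1604.0 ((257.03167724609375, 161.8939971923828), (44.960052490234375, 45.488250732421875), 165.27618408203125)
[ 0.44025045 -0.02957335  0.074     ]
```

Request:
{"method": "drive_tool", "body": {
  "plan": [
    [[0.2,0,-2.5],[0,0,0]],
    [[0.3,0,-5],[0,0,0]],
    [[0.3,0,-7],[0,0,0]],
    [[0.3,0,-7],[0,0,0]],
    [[0.3,0,-7],[0,0,0]]
  ]
}}

```text
t: 2.12
ee_pos: [0.4367, -0.0353, 0.1614]
tcp_rot: [0.993, 0.115, -0.001, -0.0]
ft_force: [-0.2, 0.3, 1.5]
grip_width: 0.0855
grasp_force: 0.0
```

```bash
python3 - <<'E'
from h import *;from plant import r;import pickle
c0=pickle.load(open("w1.pkl","rb"));c=r.camera("wrist");pickle.dump(c,open("w2.pkl","wb"));s=r.read_state();print(s["t"],s["ee_pos"])
L=((5,170,100),(16,255,255));rs=[]
for q in(c0,c):
    ct=blob(q,"orange",(180,80,340,270),L);e=cv2.fitEllipse(ct);print(e,cv2.boundingRect(ct));rs.append(ray(q,*e[0]));print(plane(q,*e[0],.074))
print(tri(rs))
E
```

```text
2.1667 [ 0.43726655 -0.03520626  0.16234927]
((257.03167724609375, 161.8939971923828), (44.960052490234375, 45.488250732421875), 165.27618408203125) (235, 139, 46, 47)
[ 0.44025045 -0.02957335  0.074     ]
((253.8647918701172, 187.12857055664062), (56.32313537597656, 58.43056106567383), 124.38429260253906) (225, 158, 59, 59)
[ 0.44063058 -0.02942069  0.074     ]
(array([ 0.4391145 , -0.02973956,  0.06920866]), np.float64(5.849136373341876e-05))
```

Request:
{"method": "drive_tool", "body": {
  "plan": [
    [[0.2,0.55,0],[0,0,0]],
    [[0.2,0.55,-2],[0,0,0]],
    [[0.2,0.55,-5],[0,0,0]],
    [[0.2,0.55,-8],[0,0,0]],
    [[0.2,0.55,-10],[0,0,0]]
  ]
}}

```text
t: 2.58
ee_pos: [0.4393, -0.0285, 0.0603]
tcp_rot: [0.993, 0.116, 0.0, 0.0]
ft_force: [-0.1, 0.0, -1.1]
grip_width: 0.0853
grasp_force: 0.0
```

Request:
{"method": "drive_tool", "body": {
  "plan": [
    [[0,0,-1.5],[0,0,0]],
    [[0,0,-2.8],[0,0,0]],
    [[0,0,-3.3],[0,0,0]],
    [[0,0,-3.3],[0,0,0]],
    [[0,0,-3.3],[0,0,0]]
  ]
}}

```text
t: 3.0
ee_pos: [0.4399, -0.0288, 0.0293]
tcp_rot: [0.993, 0.116, 0.001, 0.0]
ft_force: [0.0, 0.5, 0.5]
grip_width: 0.0857
grasp_force: 0.0
```

Request:
{"method": "drive_tool", "body": {
  "plan": [
    [[0,0,0],[0,0,0]],
    [[0,0,0],[0,0,0]],
    [[0,0,0],[0,0,0]],
    [[0,0,0],[0,0,0]],
    [[0,0,0],[0,0,0]]
  ],
  "claw": -1
}}

```text
t: 3.42
ee_pos: [0.4397, -0.0288, 0.029]
tcp_rot: [0.993, 0.116, 0.001, 0.0]
ft_force: [-1.5, 0.1, 8.0]
grip_width: 0.0429
grasp_force: 59.5
```

Request:
{"method": "drive_tool", "body": {
  "plan": [
    [[0,0,0],[0,0,0]],
    [[0,0,0],[0,0,0]],
    [[0,0,0],[0,0,0]],
    [[0,0,0],[0,0,0]],
    [[0,0,0],[0,0,0]]
  ]
}}

```text
t: 3.83
ee_pos: [0.4397, -0.0288, 0.029]
tcp_rot: [0.993, 0.116, 0.001, 0.0]
ft_force: [-0.4, -0.4, 7.7]
grip_width: 0.0428
grasp_force: 59.5
```

Request:
{"method": "drive_tool", "body": {
  "plan": [
    [[0,0,2],[0,0,0]],
    [[0,0,5],[0,0,0]],
    [[0,0,8],[0,0,0]],
    [[0,0,11],[0,0,0]],
    [[0,0,13],[0,0,0]]
  ]
}}

```text
t: 4.25
ee_pos: [0.4396, -0.0288, 0.1612]
tcp_rot: [0.993, 0.116, 0.001, 0.0]
ft_force: [0.2, -0.4, -1.3]
grip_width: 0.0431
grasp_force: 61.2
```

Request:
{"method": "drive_tool", "body": {
  "plan": [
    [[2,-2,0],[0,0,0]],
    [[4.5,-4.5,0],[0,0,0]],
    [[7,-7,0],[0,0,0]],
    [[9.5,-9.5,0],[0,0,0]],
    [[11,-11,0],[0,0,0]]
  ]
}}

```text
t: 4.67
ee_pos: [0.5509, -0.141, 0.158]
tcp_rot: [0.993, 0.116, 0.0, 0.0]
ft_force: [0.6, -0.2, -2.3]
grip_width: 0.0429
grasp_force: 61.3
```

Request:
{"method": "drive_tool", "body": {
  "plan": [
    [[0,0,0],[0,0,0]],
    [[0,0,0],[0,0,0]],
    [[0,0,0],[0,0,0]],
    [[0,0,0],[0,0,0]]
  ]
}}

```text
t: 5.0
ee_pos: [0.5488, -0.1381, 0.1584]
tcp_rot: [0.993, 0.116, -0.0, -0.0]
ft_force: [-0.6, 0.8, -1.0]
grip_width: 0.0428
grasp_force: 61.3
```

```bash
python3 - <<'E'
from h import *;from plant import r;import pickle
c=r.camera("wrist");pickle.dump(c,open("w3.pkl","wb"));s=r.read_state();print(s["t"],s["ee_pos"],s["ft_force"],s["grip_width"])
cv2.imwrite("pics/d.png",c["image"][...,::-1])
E
```

```text
5.05 [ 0.54885576 -0.13803162  0.15856587] [ 0.53121061 -0.54191671 -2.46616538] 0.04291960227804007
```

View pics/d.png

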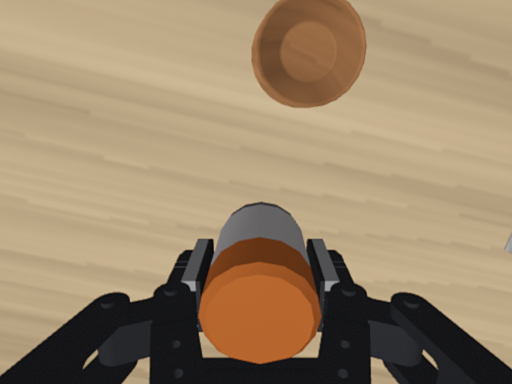

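The wrist view shows the stand at top with its rim centred near (309,50) and floor disc near (308,51), and the pot held upright. I'll back off a little for a second, unclipped view.

Request:
{"method": "drive_tool", "body": {
  "plan": [
    [[1,1,1],[0,0,0]],
    [[3,3,1.5],[0,0,0]],
    [[4,3.5,1.5],[0,0,0]],
    [[4,3.5,1.5],[0,0,0]],
    [[4,3.5,1.5],[0,0,0]]
  ]
}}

```text
t: 5.47
ee_pos: [0.5891, -0.1031, 0.1731]
tcp_rot: [0.993, 0.117, -0.0, -0.0]
ft_force: [-0.0, -0.7, -2.0]
grip_width: 0.0427
grasp_force: 61.4
```

Request:
{"method": "drive_tool", "body": {
  "plan": [
    [[0,0,0],[0,0,0]],
    [[0,0,0],[0,0,0]]
  ]
}}

```text
t: 5.63
ee_pos: [0.5887, -0.104, 0.1732]
tcp_rot: [0.993, 0.116, -0.0, -0.0]
ft_force: [0.4, -0.2, -1.4]
grip_width: 0.0427
grasp_force: 61.4
```

```bash
python3 - <<'E'
from h import *;from plant import r;import pickle
c0=pickle.load(open("w3.pkl","rb"));c=r.camera("wrist");pickle.dump(c,open("w4.pkl","wb"));s=r.read_state();print(s["t"],s["ee_pos"])
rs=[]
for i,q in enumerate((c0,c)):
    ct=blob(q,"",(150,0,400,195),((8,120,40),(17,255,255)));x,y,w,h=cv2.boundingRect(ct);print((x,y,w,h))
    p=ct.reshape(-1,2);p=p[p[:,1]>1]; e=cv2.fitEllipse(p);print(e)
    rs.append(ray(q,*e[0]));print(plane(q,*e[0],.054))
    if i: 
        o=c["image"][max(0,y-10):y+h+10,max(0,x-20):x+w+20][...,::-1].copy()
        cv2.imwrite("pics/e.png",cv2.resize(o,None,fx=3.5,fy=3.5,interpolation=2));print(max(0,x-20),max(0,y-10))
print(tri(rs))
E
```

```text
5.6833 [ 0.58873699 -0.10404331  0.17324878]
(252, 0, 114, 108)
((308.64178466796875, 49.056949615478516), (109.58613586425781, 120.06835174560547), 37.80783462524414)
[ 0.6523715  -0.14712109  0.054     ]
(279, 63, 107, 103)
((331.93487548828125, 113.17747497558594), (100.24950408935547, 106.0611801147461), 101.15115356445312)
[ 0.65417169 -0.14452566  0.054     ]
259 53
(array([ 0.65376686, -0.14848847,  0.03821545]), np.float64(0.0004920659511324322))
```

View pics/e.png

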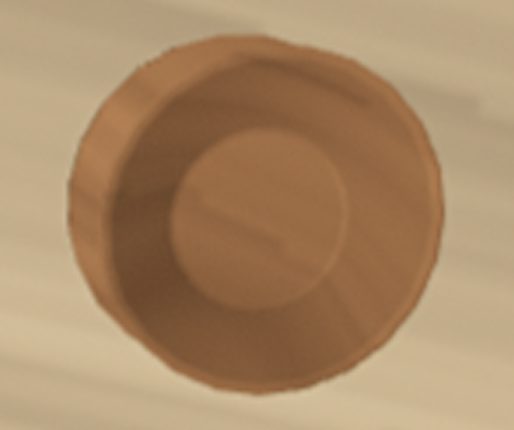

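The crop shows the hollow's floor disc spanning 170–348 by 127–310 (centre (259,218.5) in the crop), and the base peeking out on the left, which biases the outline. So I'll use the floor disc and the rim instead.

```bash
python3 - <<'E'
from h import *;import pickle
a=pickle.load(open("w3.pkl","rb"));b=pickle.load(open("w4.pkl","rb"))
pa=(308.5,52);pb=(259+259/3.5-.4,53+218.5/3.5-.4)
print(plane(a,*pa,.04),plane(b,*pb,.04),tri([ray(a,*pa),ray(b,*pb)]))
print("rim",plane(b,337.4,116.2,.054))
p=[plane(b,259+x/3.5-.4,53+y/3.5-.4,.04) for x,y in((170,218),(348,218),(259,127),(259,310))]
print("floor diam",np.linalg.norm(p[0]-p[1]),np.linalg.norm(p[2]-p[3]))
# held pot: lid top ellipse in view b
ct=blob(b,"",(150,195,400,384),((5,170,140),(16,255,255)));e=cv2.fitEllipse(ct);print(e)
o=a["image"][0:115,240:380][...,::-1];cv2.imwrite("pics/f.png",cv2.resize(o,None,fx=5,fy=5,interpolation=2))
E
```

```text
[ 0.65195434 -0.14912781  0.04      ] [ 0.65227921 -0.14863263  0.04      ] (array([ 0.65219211, -0.14938857,  0.03703436]), np.float64(9.497699157533991e-05))
rim [ 0.65296225 -0.14926554  0.054     ]
floor diam 0.04096457901737426 0.04149353715569912
((259.0735778808594, 312.3675231933594), (99.54388427734375, 120.47376251220703), 92.03311920166016)
```

View pics/f.png

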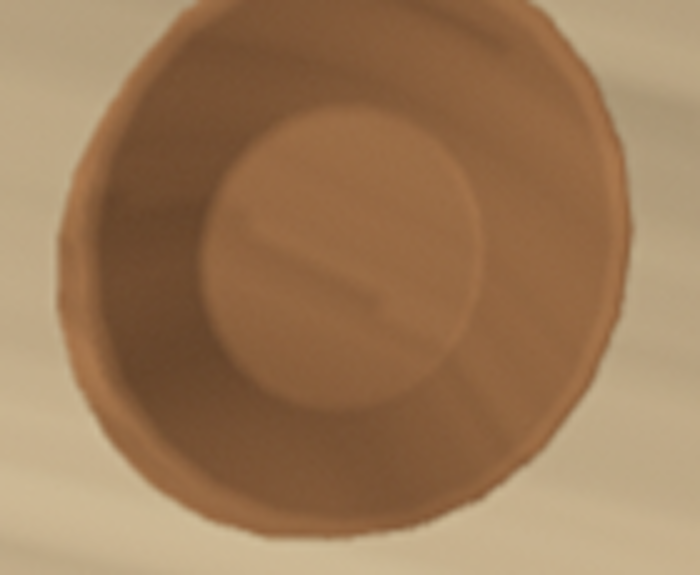

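The floor disc checks out: centre (0.652,−0.149), height about 0.038, diameter 41 mm. I'll move over it and lower.

Request:
{"method": "drive_tool", "body": {
  "plan": [
    [[2,-1.5,0],[0,0,0]],
    [[4,-3,0],[0,0,0]],
    [[6,-4.3,0],[0,0,0]],
    [[6.4,-4.5,0],[0,0,0]],
    [[6.4,-4.5,0],[0,0,0]]
  ]
}}

```text
t: 6.1
ee_pos: [0.6536, -0.1498, 0.1725]
tcp_rot: [0.993, 0.116, -0.0, -0.0]
ft_force: [0.2, -0.1, -2.1]
grip_width: 0.0431
grasp_force: 61.5
```

Request:
{"method": "drive_tool", "body": {
  "plan": [
    [[0,0,-1.5],[0,0,0]],
    [[0,0,-3.5],[0,0,0]],
    [[0,0,-5.5],[0,0,0]],
    [[0,0,-7],[0,0,0]],
    [[0,0,-8],[0,0,0]]
  ]
}}

```text
t: 6.52
ee_pos: [0.6519, -0.1482, 0.0917]
tcp_rot: [0.993, 0.116, -0.001, -0.0]
ft_force: [-0.4, 0.2, -1.4]
grip_width: 0.0431
grasp_force: 61.5
```

Request:
{"method": "drive_tool", "body": {
  "plan": [
    [[0,0,-0.5],[0,0,0]],
    [[0,0,-1],[0,0,0]],
    [[0,0,-1.4],[0,0,0]],
    [[0,0,-1.8],[0,0,0]],
    [[0,0,-1.8],[0,0,0]]
  ]
}}

```text
t: 6.93
ee_pos: [0.6532, -0.1486, 0.075]
tcp_rot: [0.993, 0.116, -0.0, -0.0]
ft_force: [-0.5, 0.2, -0.8]
grip_width: 0.0427
grasp_force: 61.5
```

Request:
{"method": "drive_tool", "body": {
  "plan": [
    [[0,0,-0.1],[0,0,0]],
    [[0,0,-0.2],[0,0,0]],
    [[0,0,-0.3],[0,0,0]],
    [[0,0,-0.3],[0,0,0]]
  ]
}}

```text
t: 7.27
ee_pos: [0.6533, -0.1487, 0.0723]
tcp_rot: [0.993, 0.116, 0.0, -0.0]
ft_force: [-0.2, -0.2, -2.2]
grip_width: 0.0431
grasp_force: 61.5
```

Request:
{"method": "drive_tool", "body": {
  "plan": [
    [[0,0,-0.1],[0,0,0]],
    [[0,0,-0.2],[0,0,0]],
    [[0,0,-0.2],[0,0,0]]
  ]
}}

```text
t: 7.52
ee_pos: [0.6532, -0.1487, 0.0701]
tcp_rot: [0.993, 0.116, -0.0, -0.0]
ft_force: [-0.4, -0.4, -2.1]
grip_width: 0.0431
grasp_force: 61.5
```

Request:
{"method": "drive_tool", "body": {
  "plan": [
    [[0,0,-0.05],[0,0,0]],
    [[0,0,-0.1],[0,0,0]],
    [[0,0,-0.1],[0,0,0]]
  ]
}}

```text
t: 7.77
ee_pos: [0.6532, -0.1487, 0.0692]
tcp_rot: [0.993, 0.116, -0.0, -0.0]
ft_force: [-0.1, 0.1, -1.8]
grip_width: 0.0431
grasp_force: 61.5
```

Request:
{"method": "drive_tool", "body": {
  "plan": [
    [[0,0,-0.05],[0,0,0]],
    [[0,0,-0.1],[0,0,0]],
    [[0,0,-0.1],[0,0,0]]
  ]
}}

```text
t: 8.02
ee_pos: [0.6535, -0.1487, 0.069]
tcp_rot: [0.993, 0.116, 0.0, 0.0]
ft_force: [-2.4, 0.9, 6.2]
grip_width: 0.0428
grasp_force: 62.1
```

Request:
{"method": "drive_tool", "body": {
  "plan": [
    [[0,0,-0.05],[0,0,0]],
    [[0,0,-0.05],[0,0,0]],
    [[0,0,-0.05],[0,0,0]]
  ]
}}

```text
t: 8.27
ee_pos: [0.6536, -0.1488, 0.069]
tcp_rot: [0.993, 0.116, 0.001, 0.0]
ft_force: [-3.0, -0.2, 10.5]
grip_width: 0.043
grasp_force: 62.5
```

It touched down at z = 0.069, as expected. I'll ease off, open and lift.

Request:
{"method": "drive_tool", "body": {
  "plan": [
    [[0,0,0.1],[0,0,0]],
    [[0,0,0.1],[0,0,0]]
  ]
}}

```text
t: 8.43
ee_pos: [0.6534, -0.1487, 0.069]
tcp_rot: [0.993, 0.116, 0.0, 0.0]
ft_force: [0.4, -1.2, 5.0]
grip_width: 0.0427
grasp_force: 61.9
```

Request:
{"method": "drive_tool", "body": {
  "plan": [
    [[0,0,0],[0,0,0]],
    [[0,0,0],[0,0,0]],
    [[0,0,0],[0,0,0]],
    [[0,0,0],[0,0,0]],
    [[0,0,0],[0,0,0]]
  ],
  "claw": 1
}}

```text
t: 8.85
ee_pos: [0.6533, -0.1487, 0.0687]
tcp_rot: [0.993, 0.116, -0.0, -0.0]
ft_force: [-1.1, 0.2, 0.1]
grip_width: 0.0857
grasp_force: 0.0
```

Request:
{"method": "drive_tool", "body": {
  "plan": [
    [[0,0,0],[0,0,0]],
    [[0,0,0],[0,0,0]],
    [[0,0,1],[0,0,0]],
    [[0,0,2],[0,0,0]],
    [[0,0,4],[0,0,0]]
  ]
}}

```text
t: 9.27
ee_pos: [0.6527, -0.1485, 0.1085]
tcp_rot: [0.993, 0.116, -0.001, -0.001]
ft_force: [0.3, 0.0, 0.2]
grip_width: 0.0855
grasp_force: 0.0
```

Request:
{"method": "drive_tool", "body": {
  "plan": [
    [[0,0,2],[0,0,0]],
    [[0,0,5],[0,0,0]],
    [[0,0,8],[0,0,0]],
    [[0,0,10],[0,0,0]],
    [[0,0,10],[0,0,0]]
  ]
}}

```text
t: 9.68
ee_pos: [0.6546, -0.1491, 0.2155]
tcp_rot: [0.993, 0.116, 0.004, 0.002]
ft_force: [0.1, 0.2, 0.8]
grip_width: 0.0855
grasp_force: 0.0
```

```bash
python3 - <<'E'
from h import *;from plant import r
d={n:r.camera(n) for n in("scene","side","wrist")}
L=((5,170,100),(16,255,255));s=r.read_state();print(s["t"],s["ee_pos"],s["ft_force"],s["grip_width"])
w=d["wrist"]["image"]
o=np.hstack([cv2.resize(q,(392,300),interpolation=2) for q in(d["scene"]["image"][130:230,110:240],d["side"]["image"][120:220,180:310])])
o=np.vstack([o,np.hstack([cv2.resize(w,(392,294)),cv2.resize(d["scene"]["image"],(392,294))])])
cv2.imwrite("pics/g.png",o[...,::-1])
E
```

```text
9.8333 [ 0.65318448 -0.1486731   0.20920022] [ 0.25865938  0.2377965  -0.53429634] 0.0856782564226587
```

View pics/g.png

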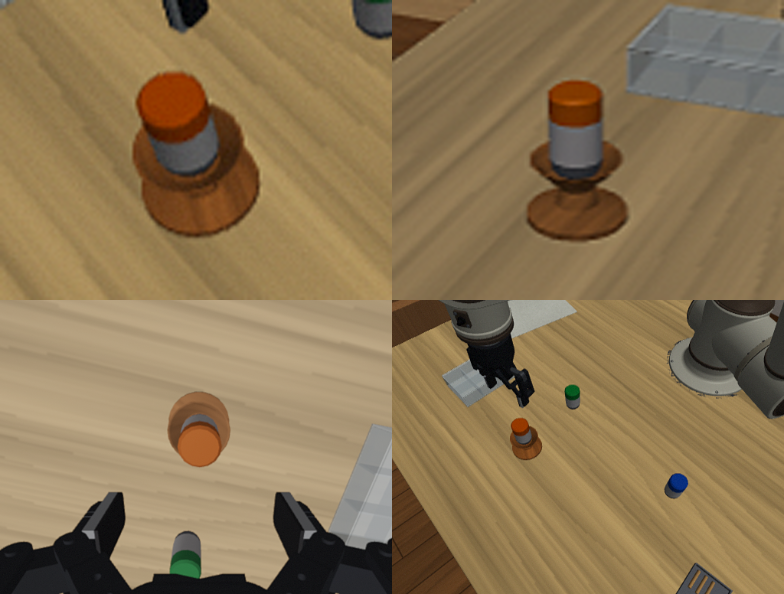

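The pot stands upright and centred in the hollow: the lid is at about (174,105) in the scene crop and (575,100) in the side crop. The green and blue pots are still standing and the gripper is clear.

```bash
python3 -c "
from plant import r
print(r.job_done())"
```

```text
the job is handed in; nothing more can be done
None
```

The orange-lidded pot is upright and seated in the hollow of the stand, the blue and green pots were not touched, and the job was handed in at about 10 s; no verdict came back.

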